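Put the check weights back on their outline pads

ROBOT

A 6-joint arm with a two-finger parallel gripper is mounted at the origin on the work surface. World frame = base frame: x ahead of the robot, y to its left, z up, the work surface at z = 0. Lengths are in m, angles in rad, forces in N, time in s.
With the tool pointing down it reaches from about 0.275 to 0.825 m from the base axis. Payload 4.9 kg.
Tool frame: the origin (TCP) lies midway between the tips of the shut fingers; the grasp point (between the pads) lies 19 mm behind it (grip_point_offset is the distance from the TCP to the grasp point, in m); z points along the fingers, y is the line along which they close (so a half turn about z gives the same grasp; the last joint's range is limited). The gripper opens to 85 mm and grips with 20 to 120 N. Pads are 22 mm wide; open, the fingers measure 114 mm over their backs; the gripper's body (76 mm by 85 mm) begins 54 mm behind the grasp point. The pads swing forward as they close: fully open they stand 13 mm farther back than shut.
Start: joints at [-0.134, 0.326, -0.193, 1.052, 0, 1.437], TCP at [0.55, 0, 0.231] pointing down, gripper open.
Joint ranges: [-2.65, 2.65], [-0.97, 1.79], [-1.3, 1.35], [-1.93, 2.1], [-1.47, 1.37], [-3.14, 3.14]. Speed limits (rad/s): [2.57, 2.57, 3.14, 3.14, 3.14, 3.14].

INTERFACE

Orientations are given as a rotation vector (axis times angle).
In Python, from cell import * gives the robot as it stands. Calls block until the motion is done:
- movep(position, orientation): joint-space move of the TCP to a pose.
- move_l(position, velocity=0.15, rot=None, until_force=None): straight line of the TCP; rot=None keeps the orientation; velocity is the mean speed in m/s. With until_force (N) it stops when the force on the tool has changed by that much, and returns True; else False.
- set_joints(angles): joint-space move.
- let_go() and grab(newtons=None): open the fingers fully, or close them until they stop; newtons is the grip in N (None keeps the last).
- sleep(seconds).
- ik(position, orientation): joint angles nearest the present ones, or None.
- get_state(): the state.
- grab_frame(name): name is "scene" or "side" or "wrist"; returns a dict with "img" (480x640x3 uint8, red, green, blue), "fx", "fy", "cx", "cy" (pixels), "k1" (the pictures are not rectified: a ray, as slopes to the right and down, at radius r is drawn at 1 + k1 r^2 times it, then the intrinsics apply), "cam_to_world" (4x4, takes a point from camera to world coordinates); the wrist camera has in their place "T_tool_cam" (4x4, takes a point from camera to tool coordinates, whose origin is the TCP and whose axes are the flange's). Camera axes: x right, y down, z forward; pixel columns grow to the right and rows downward; lengths in m; the calibration is good to about 2 mm. A picture is of the moment at which its call begins: read the wrist's pose just before it. There is no depth.
A pose or a line that the arm cannot do raises MotionError and nothing moves.
- sign_off(): hands the job in; it is judged then, once.
Trained networks look in the newest picture that a camera, given by its name, has taken for a name from the list of things; names that differ only in an ending like _2 or _b are one class to them, and where a whole thing is asked for, a point or a joint stands for the part that bears it (a point fixed in the world has none). Each returns a list of dicts, best first, with "score" (0 to 1); they miss things now and then, are a little off and sometimes report something else, mostly with a low value. They report only what shows in the picture. A call takes as long as a camera call.
- spot_in(camera, name): "centre" ([column, row] in pixels, amid what is visible of it).
- silhouettes(camera, name): "mask" (480x640 bool, what is visible of it) and "centre" ([column, row] in pixels, amid what is visible of it).
- tip_of(camera, name): "centre" ([column, row] in pixels: a listed point, or the origin of a listed thing).
The state is a dict: "clock": time; "q": joint angles; "joint_velocities": joint speeds; "tau": joint torques, N m; "position": TCP position; "eef_rot": TCP orientation; "contact_force": force on the tool from outside, world axes, zero at the start; "wrist_torque": the same for the moment, N m; "finger_gap": opening from 0.0 (shut) to 1.0 (fully open); "grasp_force": force on a finger pad.
Only numpy, scipy, OpenCV 4.12 (cv2) and the standard library are available. Lean on these libraries where they do the work, as an engineer would, in place of code of your own. Each camera call takes 0.05 s, during which the arm holds its last target. There are 200 camera calls.

TASK

Put the four check weights back: stand the brass weight, the larger slotted disc, the smaller slotted disc and the hanger each squarely in the middle of the green pad whose outline matches it, upright or flat as they are now and whichever way round. They are calibrated pieces, so set them down gently without dropping any, and leave the jack and the forks where they are.

Things in the scene. Friction and masses are not known exactly. Their poses are not given: they have to be found in the camera images.
- brass_weight: Polished brass cylindrical weight with a knob top, about 500 g, standing upright on the worktop: body 42 mm diameter and 38 mm tall, then a 14 mm diameter neck and a 24 mm diameter knob from 50 to 58 mm, 62 mm tall in all. Origin at the centre of its underside, z up.
- large_disc: The larger chrome-plated slotted weight disc, about 330 g, lying flat: 64 mm diameter, 14 mm thick, with a 9 mm wide slot from the centre out to the rim along its own +x. Origin at the centre of its underside, z up.
- small_disc: The smaller chrome-plated slotted weight disc, about 110 g, lying flat: 40 mm diameter, 12 mm thick, with an 8 mm wide slot from the centre out to the rim along its own +x. Origin at the centre of its underside, z up.
- hanger: Grey aluminium weight hanger, about 110 g, upright: round foot 50 mm diameter, 12 mm thick; collar 18 mm diameter up to 18 mm; stem 10 mm diameter up to 80 mm; above it a wire hook up to 104 mm, 24 mm wide along its own x, 5 mm thick along its own y. Hold the stem at 40 to 60 mm, fingers closing along its own y so that the hook stands between them. Origin at the centre of its underside, z up.
- pad_brass: The brass weight's pad: a filled golden-yellow round patch, 48 mm diameter. Fixed dark green felt-faced board, 90 x 90 mm, 5 mm thick; origin at the centre of its underside, z up, so its top is 5 mm above the origin; the outline is centred on it. The board is turned by up to 15 degrees.
- pad_large: The larger disc's pad: a white filled silhouette of a slotted disc, 70 mm diameter, the slot showing green. Fixed dark green felt-faced board, 90 x 90 mm, 5 mm thick; origin at the centre of its underside, z up, so its top is 5 mm above the origin; the outline is centred on it. The board is turned by up to 15 degrees.
- pad_small: The smaller disc's pad: a white filled silhouette of a slotted disc, 44 mm diameter, the slot showing green. Fixed dark green felt-faced board, 90 x 90 mm, 5 mm thick; origin at the centre of its underside, z up, so its top is 5 mm above the origin; the outline is centred on it. The board is turned by up to 15 degrees.
- pad_hanger: The hanger's pad: a thin white ring of 56 mm outer diameter with a 12 mm white dot in the middle. Fixed dark green felt-faced board, 90 x 90 mm, 5 mm thick; origin at the centre of its underside, z up, so its top is 5 mm above the origin; the outline is centred on it. The board is turned by up to 15 degrees.
- jack: Bystander: heavy dark cast-iron crank-driven lifting jack with a red handle, 5 kg, 130 x 100 mm base and top plate, 124 mm tall; the crank reaches 140 mm from the centre along its own +x. Loose; origin at the centre of its underside. Stands left or right of the work.
- forks: Bystander: dark wooden rest carrying a pair of steel weight forks with red plastic tips (one body, 0.45 kg), about 225 mm long along its own x, 90 mm wide, 29 mm tall. Loose; origin under its middle. Stands left or right of the work.

How it is judged:
By the outcome, as a careful person would: the job done as asked, in the order asked, and still so for the second after the job is handed in, with the robot touching nothing.
It also fails if it takes over 120 s, if anything falls off the work surface, if the arm or the gripper's body presses on something with over 40 N, if the wrist force passes 120 N, or if a joint passes its speed limit or range.

## Working session

There is one attempt and no reset: what is moved stays moved. The work goes in short steps, each a Python script; the robot and the scene stay as the last script left them, time stands still between calls to the robot, and variables do not carry over. Pictures are saved under pics/ and viewed, at most 14 in all, crops included, and the job is handed in when it is done.

```bash
ls; mkdir -p pics; cat > h.py <<'E'
from cell import *
import numpy as np, cv2
from scipy.spatial.transform import Rotation as R
THINGS=["brass_weight","large_disc","small_disc","hanger","pad_brass","pad_large","pad_small","pad_hanger","jack","forks"]
def save(f,n): cv2.imwrite(f"pics/{n}.png",cv2.cvtColor(f["img"],cv2.COLOR_RGB2BGR))
def c2w(f,st=None):
    if "cam_to_world" in f: return np.array(f["cam_to_world"])
    T=np.eye(4);T[:3,:3]=R.from_rotvec(st["eef_rot"]).as_matrix();T[:3,3]=st["position"]
    return T@np.array(f["T_tool_cam"])
def ray(f,px,T,z):
    K=np.array([[f["fx"],0,f["cx"]],[0,f["fy"],f["cy"]],[0,0,1.]])
    u=cv2.undistortPoints(np.array([[px]],float),K,np.array([f["k1"],0,0,0.]))[0,0]
    d=T[:3,:3]@np.array([u[0],u[1],1.]);o=T[:3,3]
    return o+d*(z-o[2])/d[2]
E
python3 - <<'E'
from h import *
print(get_state())
for c in ["scene","side"]:
    f=grab_frame(c);save(f,c+"0");T=c2w(f);print(c,f["fx"],f["k1"],T.round(3).tolist())
    for n in THINGS:
        z=.005 if n[:3]=="pad" else 0
        print(n,[(round(d["score"],2),np.round(d["centre"]).tolist(),ray(f,d["centre"],T,z)[:2].round(3).tolist()) for d in tip_of(c,n)[:3]])
st=get_state();f=grab_frame("wrist");save(f,"wrist0");print(f["fx"],f["k1"],np.array(f["T_tool_cam"]).round(3).tolist())
E
```

```text
cell.py
pics
{'clock': 0.0, 'q': array([-1.34189049e-01,  3.26939714e-01, -1.93618551e-01,  1.05198295e+00,
        1.07812539e-05,  1.43661796e+00]), 'joint_velocities': array([-6.38448508e-04, -3.28259019e-04, -7.31467820e-05,  1.11115307e-03,
        5.23028588e-04,  1.06066032e-03]), 'tau': array([-1.24197268e-03, -4.43398941e+01,  2.62443137e+01,  1.56443648e-02,
       -1.97191571e-04, -6.55614656e-06]), 'position': array([5.49407030e-01, 1.00829200e-04, 2.30490941e-01]), 'eef_rot': array([-2.22046709e+00, -2.22044336e+00,  1.64717927e-03]), 'contact_force': array([ 0.06350134, -0.09169452,  0.29232857]), 'wrist_torque': array([ 0.0418865 , -0.00867015,  0.03045746]), 'grasp_force': 0.0, 'finger_gap': 0.9978750064271997}
scene 460.9529778408005 0.026114117871749155 [[-0.588, 0.639, -0.496, 1.049], [0.809, 0.452, -0.377, 0.386], [-0.017, -0.622, -0.783, 0.855], [0.0, 0.0, 0.0, 1.0]]
brass_weight [(0.77, [435.0, 272.0], [0.442, 0.232]), (0.57, [373.0, 236.0], [0.435, 0.066])]
large_disc [(0.76, [374.0, 236.0], [0.433, 0.066])]
small_disc [(0.66, [318.0, 210.0], [0.444, -0.09]), (
[... 709 characters left out ...]
]]
brass_weight [(0.57, [277.0, 206.0], [0.451, 0.22])]
large_disc [(0.58, [273.0, 244.0], [0.442, 0.06])]
small_disc [(0.66, [277.0, 282.0], [0.453, -0.077])]
hanger [(0.64, [338.0, 241.0], [0.621, 0.068])]
pad_brass [(0.68, [282.0, 330.0], [0.466, -0.225])]
pad_large [(0.57, [344.0, 284.0], [0.624, -0.092])]
pad_small [(0.67, [359.0, 330.0], [0.645, -0.234])]
pad_hanger [(0.69, [338.0, 200.0], [0.635, 0.237]), (0.45, [273.0, 243.0], [0.442, 0.06])]
jack [(0.66, [298.0, 163.0], [0.519, 0.428])]
forks [(0.59, [322.0, 421.0], [0.546, -0.449])]
364.7974774269933 -0.059268171335306534 [[0.001, -0.945, -0.328, 0.084], [1.0, 0.0, 0.001, 0.0], [-0.001, -0.328, 0.945, -0.143], [0.0, 0.0, 0.0, 1.0]]
```

View pics/scene0.png

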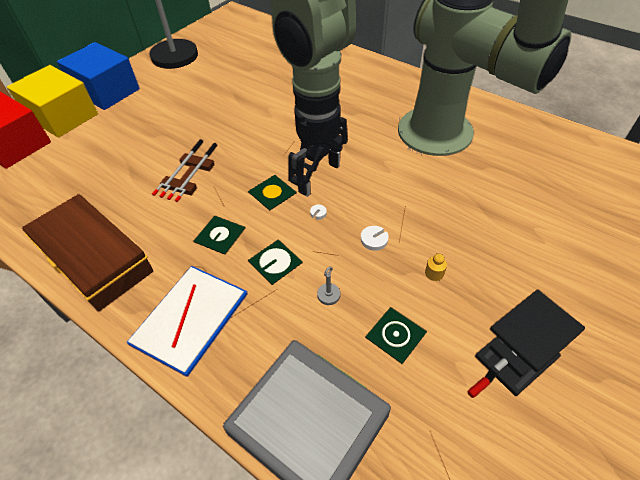

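View pics/side0.png

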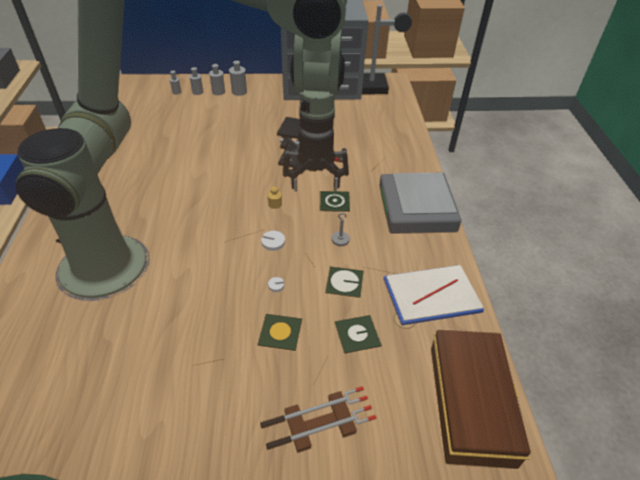

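View pics/wrist0.png

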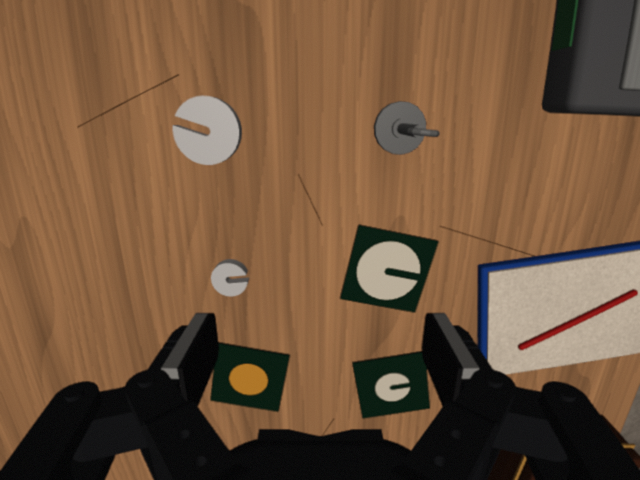

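The scene is clear: the weights run brass (435,268), large disc (374,237), small disc (318,211) and hanger (328,293). The pads are brass (272,192), large (275,262), small (219,234) and hanger (396,334). The networks confuse a few of them at low scores. In the wrist view the large disc's slot points to about -x and the small disc's to about +x. Next is a closer wrist-camera survey, fitting model silhouettes to the masks.

```bash
cat >> h.py <<'E'
from scipy.optimize import least_squares
CYL={"brass_weight":[(.021,0,.038),(.012,.05,.058)],"large_disc":[(.032,0,.014)],"small_disc":[(.020,0,.012)],"hanger":[(.025,0,.012)]}
def proj(f,T,P):
    Ti=np.linalg.inv(T); K=np.array([[f["fx"],0,f["cx"]],[0,f["fy"],f["cy"]],[0,0,1.]])
    return cv2.projectPoints(np.asarray(P,float),cv2.Rodrigues(Ti[:3,:3])[0],Ti[:3,3],K,np.array([f["k1"],0,0,0.]))[0][:,0]
def hullc(p):
    h=cv2.convexHull(np.asarray(p,np.float32)); m=cv2.moments(h); return np.array([m["m10"]/m["m00"],m["m01"]/m["m00"]]),m["m00"]
def model(n,x,y,z0=0):
    if n[:3]=="pad":
        q=.045; return np.array([[x+a*q,y+b*q,.005] for a,b in((1,1),(1,-1),(-1,-1),(-1,1))])
    a=np.linspace(0,2*np.pi,60)
    return np.concatenate([np.c_[x+r*np.cos(a),y+r*np.sin(a),np.full(60,z+z0)] for r,z1,z2 in CYL[n] for z in(z1,z2)])
def fit(f,T,mask,n,guess,z0=0):
    m=mask.astype(np.uint8)
    if n=="hanger": m=cv2.morphologyEx(m,cv2.MORPH_OPEN,cv2.getStructuringElement(cv2.MORPH_ELLIPSE,(25,25)))
    cs=max(cv2.findContours(m,cv2.RETR_EXTERNAL,cv2.CHAIN_APPROX_NONE)[0],key=cv2.contourArea)
    c,A=hullc(cs[:,0])
    s=least_squares(lambda v:hullc(proj(f,T,model(n,v[0],v[1],z0)))[0]-c,guess[:2],x_scale=.01,diff_step=1e-3)
    return s.x,A/hullc(proj(f,T,model(n,*s.x,z0)))[1]
DOWN=R.from_rotvec([-2.2214,-2.2214,0])
def rot(yaw): return (R.from_euler("z",yaw)*DOWN).as_rotvec()  # yaw 0: fingers close along world x; pi/2: along y
def look(n,xy,z0=0,name=None,h=.2,move=True):
    if move: movep([xy[0],xy[1]+.035,h],rot(0)); sleep(.15)
    st=get_state();f=grab_frame("wrist");T=c2w(f,st)
    if name: save(f,name)
    for d in silhouettes("wrist",n):
        g=ray(f,d["centre"],T,.01+z0)
        if np.hypot(*(g[:2]-xy[:2]))<.05:
            p,r=fit(f,T,d["mask"],n,g,z0); return p,r,d["score"],f,T,d["mask"]
    return None
E
python3 - <<'E'
from h import *
import json
G={"hanger":(.62,.07),"pad_hanger":(.625,.24),"brass_weight":(.447,.226),"large_disc":(.437,.063),"small_disc":(.448,-.08),"pad_brass":(.467,-.222),"pad_small":(.645,-.236),"pad_large":(.63,-.08)}
out={};tiles=[]
for n,g in G.items():
    try: r=look(n,np.array(g),name="w_"+n)
    except Exception as e: print(n,e); continue
    if r: print(n,r[0].round(4),round(r[1],3),round(r[2],2)); out[n]=r[0].tolist()
    else: print(n,None)
json.dump(out,open("pos.json","w"))
im=[cv2.imread(f"pics/w_{n}.png") for n in G]
im=[cv2.resize(i[90:390,120:520],(400,300)) for i in im if i is not None]
cv2.imwrite("pics/t1.png",np.vstack([np.hstack([im[0],im[3]]),np.hstack([im[4],im[2]])]))
print(get_state()["clock"])
E
```

```text
hanger [0.6275 0.0719] 0.939 0.88
pad_hanger [0.6237 0.2378] 1.015 0.82
brass_weight [0.4446 0.2296] 0.96 0.89
large_disc [0.4409 0.0698] 0.961 0.55
small_disc [ 0.4502 -0.0868] 0.962 0.57
pad_brass [ 0.4609 -0.2264] 0.999 0.79
pad_small [ 0.6417 -0.2391] 1.013 0.88
pad_large [ 0.6257 -0.0791] 1.011 0.59
8.55
```

View pics/t1.png

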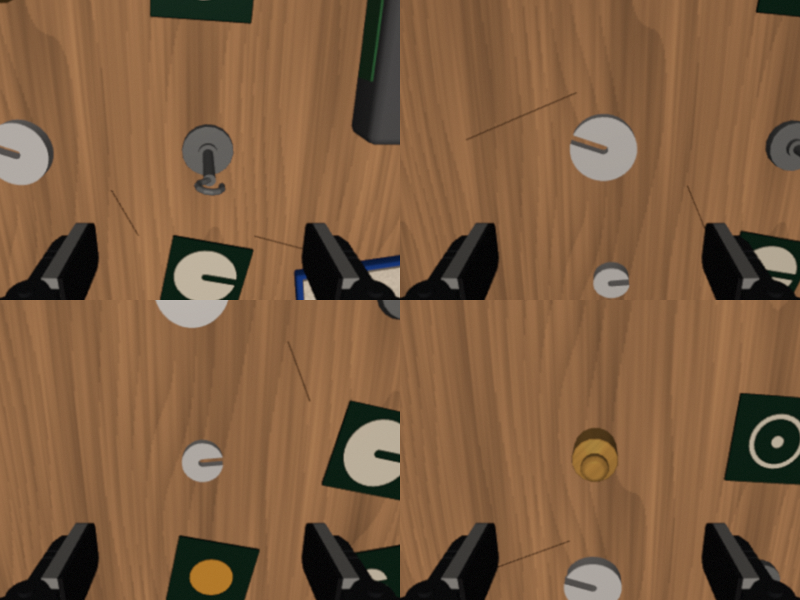

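The crops show the hook running roughly along world x, the large disc's slot at about 165° and the small disc's at about 5°. All silhouettes have the right size (area ratios 0.94–1.02). I'll close along world y throughout, starting with the brass weight and checking it afterwards.

```bash
cat >> h.py <<'E'
import json
def pick_place(n,src,dst,yaw,tz,force=60,up=.17,up2=None):
    src=np.asarray(src);dst=np.asarray(dst);up2=up2 or up
    c=[(abs(q[5]),y) for y in (yaw,yaw-np.pi) for q in [ik([*src,up],rot(y))] if q is not None and ik([*dst,up],rot(y)) is not None]
    rv=rot(min(c)[1])
    movep([*src,up],rv)
    move_l([*src,tz+.02],.15)
    if move_l([*src,tz],.04,until_force=8): print("touched on descent",get_state()["position"])
    grab(force); sleep(.2); st=get_state(); tz=st["position"][2]
    print("grip gap",round(st["finger_gap"],3),round(st["grasp_force"],1),st["position"].round(4))
    move_l([*src,tz+.03],.05); sleep(.1)
    st=get_state(); print("lifted gap",round(st["finger_gap"],3),"dF",st["contact_force"].round(1))
    move_l([*src,up2],.15)
    movep([*dst,up2],rv); sleep(.2)
    move_l([*dst,tz+.025],.12); move_l([*dst,tz+.009],.04); sleep(.2)
    hit=move_l([*dst,tz+.002],.012,until_force=2); st=get_state(); print("down",hit,(st["position"]).round(4),"exp z",round(tz+.005,4))
    let_go(); sleep(.2); move_l([*dst,max(up2,tz+.1)],.1)
E
python3 - <<'E'
from h import *
P=json.load(open("pos.json"))
n="brass_weight"; pick_place(n,P[n],P["pad_brass"],np.pi/2,.005)
r=look(n,np.array(P["pad_brass"]),z0=.005,name="v_brass"); print(r[0]-P["pad_brass"],r[1])
print(get_state()["clock"])
E
```

```text
grip gap 0.475 61.0 [0.4448 0.2304 0.0056]
lifted gap 0.473 dF [-0.6 -0.6 -6.2]
down True [ 0.461  -0.2265  0.0106] exp z 0.0106
[-0.00024212 -0.00116885] 0.9548201419603284
22.6917
```

View pics/v_brass.png

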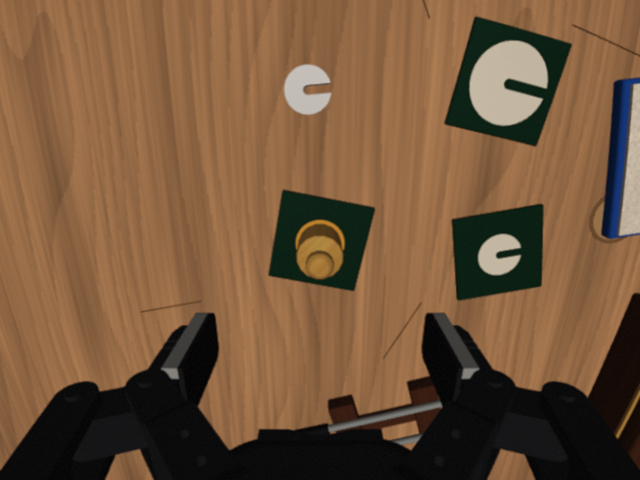

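The brass weight stands centred on its pad at (320,247), about 1 mm off. Next are the discs.

```bash
python3 - <<'E'
from h import *
P=json.load(open("pos.json"))
for n,p,tz in (("large_disc","pad_large",-.001),("small_disc","pad_small",.002)):
    pick_place(n,P[n],P[p],np.pi/2,tz)
    r=look(n,np.array(P[p]),z0=.005,name="v_"+n)
    print(n,r and (r[0]-P[p],r[1])); print(get_state()["clock"])
    if n=="large_disc" and r is None: break
r=look("hanger",np.array(P["hanger"])+[0,.0],name="v_hang0"); print(r and r[:2])
a=[cv2.imread(f"pics/v_{k}.png") for k in ("large_disc","small_disc","hang0")]
c=[cv2.resize(i[150:300,220:420],(400,300),interpolation=cv2.INTER_CUBIC) for i in a]
cv2.imwrite("pics/t2.png",np.vstack([np.hstack(c[:2]),np.hstack([c[2],c[2]*0])]))
E
```

```text
grip gap 0.716 62.5 [ 4.411e-01  7.020e-02 -1.000e-04]
lifted gap 0.718 dF [-0.3  0.9 -3.8]
down True [ 0.6259 -0.0792  0.0051] exp z 0.0049
large_disc (array([-0.00042072, -0.000799  ]), 0.963311672407754)
35.7833
grip gap 0.433 59.2 [ 0.4504 -0.0868  0.0026]
lifted gap 0.436 dF [-0.5 -0.2 -1.2]
down True [ 0.6418 -0.2392  0.0077] exp z 0.0076
small_disc (array([ 0.0001726 , -0.00111126]), 0.992554852237309)
49.6167
None
```

View pics/t2.png

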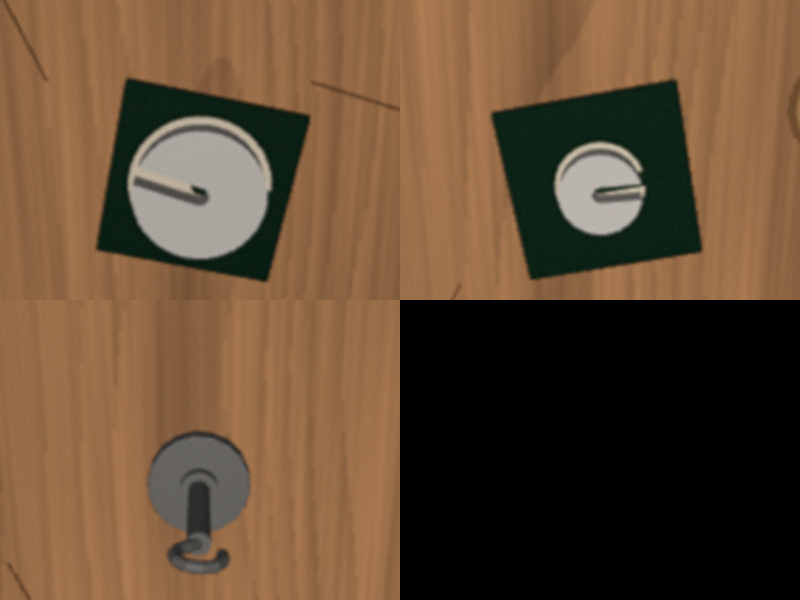

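Both discs are flat and centred; the pale rims are parallax, and the offsets are about 1 mm. The hook lies along world x (ends at (168,553) and (228,552) in the crop), so closing along world y suits the hanger.

```bash
python3 - <<'E'
from h import *
P=json.load(open("pos.json"))
pick_place("hanger",P["hanger"],P["pad_hanger"],np.pi/2,.036,force=40,up=.2)
r=look("hanger",np.array(P["pad_hanger"]),z0=.005,name="v_hanger",h=.22); print(r and (r[0]-P["pad_hanger"],r[1]))
save(grab_frame("scene"),"scene1"); print(get_state()["clock"])
E
```

```text
grip gap 0.105 38.9 [0.6274 0.0719 0.0359]
lifted gap 0.105 dF [-0.4  0.3 -1. ]
down True [0.6239 0.2379 0.0408] exp z 0.0409
(array([-0.00030182, -0.00060572]), 0.9113563036369625)
64.825
```

View pics/v_hanger.png

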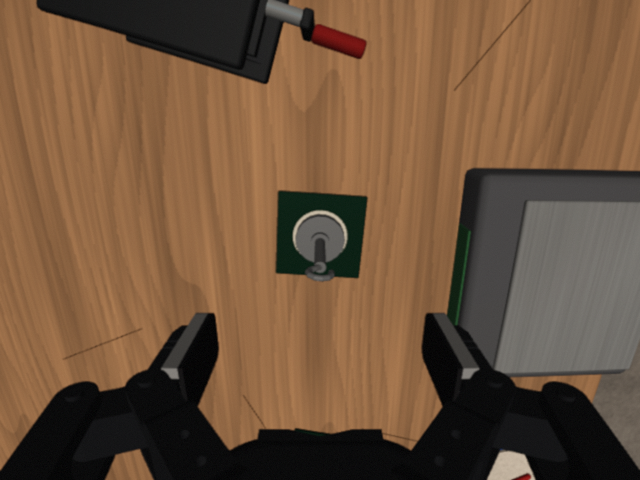

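View pics/scene1.png

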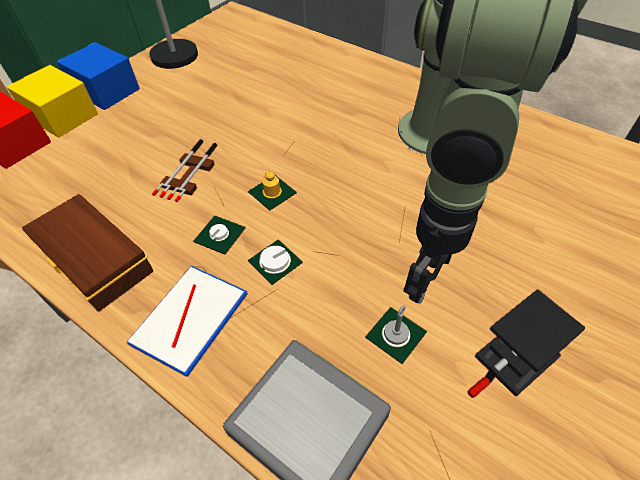

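The hanger stands centred in its ring at (320,238). In the scene view all four weights are on their pads, and the jack and forks haven't moved.

```bash
python3 -c "
from cell import *
sleep(.3);print(sign_off())"
```

```text
the job is handed in; nothing more can be done
None
```

All four weights are back on their matching pads, each measured within about 1.2 mm of centre and set down gently in the order asked; the jack and forks were not touched, and I handed the job in at about 65 s.

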